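# Flag the tired spring mount

### The job

Three sprung mounts stand on the sorting bench, each with a round black pad and its own upright tag. Press on the pads with the fingertips to feel which spring is the softest, then push that mount's tag all the way down. Grasp and lift nothing, leave the other two tags up and the loose things where they are, and let all the pads come back up.

Things in the scene. Friction and masses are not known exactly. Their poses are not given: they have to be found in the camera images.
- mount_a: one of three alike sprung mounts fixed to the bench: grey plate 160 x 84 x 10 mm with a round pad and an upright tag. Origin: centre of the plate's underside; x from tag end to pad end, z up. Pad axis at x = +30 mm, tag at x = -55 mm. Springs: 0.4 to 1.5 N per mm after about 2 N preload; the softest is half as stiff as the next. Which mount has which spring changes each start
- pad_a (a joint): how far the pad of mount_a is pressed down: 0 m = up, 0.014 m = bottomed; springs back when let go
- pad_a_top (a point): centre of the flat top of the pad of mount_a: black rubber disc 60 mm across, 14 mm thick on a coil spring, its top 66 mm above the bench when up
- tag_a (a joint): how far the tag of mount_a is pushed down: 0 m at the start, 0.018 m = fully down on its stop; about 3 N of friction, it stays where it is left; negative = pulled up (to -0.010 m)
- tag_a_top (a point): centre of the top of the tag of mount_a: white plastic upright slip with a cap 14 mm (mount x) by 32 mm (mount y), its top 78 mm above the bench at the start and 60 mm when fully down; it slides in a dark steel block 30 x 44 mm whose top is 50 mm above the bench
- mount_b: one of three alike sprung mounts fixed to the bench: grey plate 160 x 84 x 10 mm with a round pad and an upright tag. Origin: centre of the plate's underside; x from tag end to pad end, z up. Pad axis at x = +30 mm, tag at x = -55 mm. Springs: 0.4 to 1.5 N per mm after about 2 N preload; the softest is half as stiff as the next. Which mount has which spring changes each start
- pad_b (a joint): how far the pad of mount_b is pressed down: 0 m = up, 0.014 m = bottomed; springs back when let go
- pad_b_top (a point): centre of the flat top of the pad of mount_b: black rubber disc 60 mm across, 14 mm thick on a coil spring, its top 66 mm above the bench when up
- tag_b (a joint): how far the tag of mount_b is pushed down: 0 m at the start, 0.018 m = fully down on its stop; about 3 N of friction, it stays where it is left; negative = pulled up (to -0.010 m)
- tag_b_top (a point): centre of the top of the tag of mount_b: white plastic upright slip with a cap 14 mm (mount x) by 32 mm (mount y), its top 78 mm above the bench at the start and 60 mm when fully down; it slides in a dark steel block 30 x 44 mm whose top is 50 mm above the bench
- mount_c: one of three alike sprung mounts fixed to the bench: grey plate 160 x 84 x 10 mm with a round pad and an upright tag. Origin: centre of the plate's underside; x from tag end to pad end, z up. Pad axis at x = +30 mm, tag at x = -55 mm. Springs: 0.4 to 1.5 N per mm after about 2 N preload; the softest is half as stiff as the next. Which mount has which spring changes each start
- pad_c (a joint): how far the pad of mount_c is pressed down: 0 m = up, 0.014 m = bottomed; springs back when let go
- pad_c_top (a point): centre of the flat top of the pad of mount_c: black rubber disc 60 mm across, 14 mm thick on a coil spring, its top 66 mm above the bench when up
- tag_c (a joint): how far the tag of mount_c is pushed down: 0 m at the start, 0.018 m = fully down on its stop; about 3 N of friction, it stays where it is left; negative = pulled up (to -0.010 m)
- tag_c_top (a point): centre of the top of the tag of mount_c: white plastic upright slip with a cap 14 mm (mount x) by 32 mm (mount y), its top 78 mm above the bench at the start and 60 mm when fully down; it slides in a dark steel block 30 x 44 mm whose top is 50 mm above the bench
- segment: bystander: loose C-shaped steel segment lying flat, about 72 mm across, 8 mm thick; origin at the centre of its arc, underside
- oil_bottle: bystander: loose white bottle, 44 mm across, 100 mm high; origin at the centre of its underside
- screwdriver: bystander: loose screwdriver lying on the bench; origin near its middle at bench height, handle towards its -x
- tray: bystander: loose grey open tray 140 x 110 x 45 mm; origin at the centre of its underside
Things that resemble listed ones, but are neither listed nor needed, are in the scene too. What is shaped like the mount_c but red is not meant.

How it is judged:
On the way, in this order (a step that is already met when the one before it is completed fails the run):
1. the softest pad has been pressed, by at least 3 mm, the other two being up (((value of joint pad_a above 0.003 m and value of joint each of pad_b, pad_c below 8e-05 m) or (value of joint pad_b above 0.003 m and value of joint each of pad_a, pad_c below 8e-05 m) or (value of joint pad_c above 0.003 m and value of joint each of pad_a, pad_b below 8e-05 m))), for 0.05 s.
2. then the softest mount's tag is pushed down (((value of joint tag_a above 0.015 m and value of joint each of pad_b, pad_c below 8e-05 m) or (value of joint tag_b above 0.015 m and value of joint each of pad_a, pad_c below 8e-05 m) or (value of joint tag_c above 0.015 m and value of joint each of pad_a, pad_b below 8e-05 m))), for 0.1 s.
At the end, for the whole second after the job is handed in: The softest mount's tag is down over 15 of its 18 mm, the other tags are within 5 mm below and 3 mm above their start, the pads are back up, the loose things within 30 mm of their start. (The softest pad settles 0.15 mm lower, too little to measure: the rules know it by that.) (((value of joint tag_a above 0.015 m and value of joint pad_a above 8e-05 m and value of joint tag_b between -0.003 and 0.005 m and value of joint each of pad_b, pad_c below 8e-05 m and value of joint tag_c between -0.003 and 0.005 m) or (value of joint tag_b above 0.015 m and value of joint pad_b above 8e-05 m and value of joint tag_a between -0.003 and 0.005 m and value of joint each of pad_a, pad_c below 8e-05 m and value of joint tag_c between -0.003 and 0.005 m) or (value of joint tag_c above 0.015 m and value of joint pad_c above 8e-05 m and value of joint tag_a between -0.003 and 0.005 m and value of joint each of pad_a, pad_b below 8e-05 m and value of joint tag_b between -0.003 and 0.005 m)) and value of joint each of pad_a, pad_b, pad_c below 0.003 m and distance of each of segment, oil_bottle, screwdriver, tray from where it was at the start of the episode below 0.03 m); the robot touches nothing.
It fails at once if the tag of a mount that is not the softest is pushed down more than 5 mm ((value of joint tag_a above 0.005 m and value of joint pad_a below 8e-05 m and value of joint any of pad_b, pad_c above 8e-05 m) or (value of joint tag_b above 0.005 m and value of joint pad_b below 8e-05 m and value of joint any of pad_a, pad_c above 8e-05 m) or (value of joint tag_c above 0.005 m and value of joint pad_c below 8e-05 m and value of joint any of pad_a, pad_b above 8e-05 m)).
It fails at once if a tag is pulled up more than 3 mm (value of joint any of tag_a, tag_b, tag_c below -0.003 m).
It fails at once if a loose thing is lifted more than 20 mm or moved more than 30 mm (height (world z) of any of segment, oil_bottle, screwdriver, tray above 0.02 m or distance of any of segment, oil_bottle, screwdriver, tray from where it was at the start of the episode above 0.03 m).
It also fails if it takes over 64 s, if anything falls off the work surface, if the arm or the gripper's body presses on something with over 40 N, if the wrist force passes 120 N, or if a joint passes its speed limit or range.

### The arm

A 6-joint arm with a two-finger parallel gripper is mounted at the origin on the work surface. World frame = base frame: x ahead of the robot, y to its left, z up, the work surface at z = 0. Lengths are in m, angles in rad, forces in N, time in s.
With the tool pointing down it reaches from about 0.375 to 0.9 m from the base axis. Payload 3.1 kg.
Tool frame: the origin (TCP) lies at the centre of the arm's flange, where the gripper is bolted on; the fingertips stand 182 mm ahead of it and the grasp point (between the pads) lies 164 mm ahead of it; z points along the fingers, x is the direction in which the jaws open and shut, and the axes are right-handed (so a half turn about z gives the same grasp; the last joint's range is limited). The gripper opens to 87 mm and grips with 3 to 60 N. Pads are 19 mm wide; open, the fingers measure 117 mm over their backs; the gripper's body (75 mm by 190 mm) begins 51 mm behind the grasp point.
Start: joints at [-1.369, 0.527, 1.433, -0, 1.181, -0.178], TCP at [0.232, -0.58, 0.405] pointing down, gripper open.
Joint ranges: [-3.08, 3.08], [-0.75, 2.2], [0.22, 2.44], [-1.43, 4.57], [0, 2.65], [-2.85, 2.85]. Speed limits (rad/s): [2.79, 2.79, 3.14, 3.14, 3.14, 3.14].

### API

Orientations are given as a unit quaternion [x, y, z, w].
In Python, from rig import status, eyes, robot gives the robot as it stands. The module is installed in compiled form; this text tells all that it offers.
- The arm moves only by the tool step_arm, never from a script. Its argument "steps" is a list of rows, each a list of 7 numbers: the closure, from -1 (fully open) to 1 (shut), so that 0 is half open, then the shift along the tool's x, y, z each as a share of 0.025 m, from -1 to 1, then the turn, a rotation vector about the tool's x, y, z each as a share of 8 degrees, from -1 to 1. In form: [[jaw, dx, dy, dz, rx, ry, rz], ...]. A call has exactly 10 rows; each row shifts and turns the commanded pose from where the row before left it, along the tool's axes as they then stand; what a row does not reach is not made up. A row lasts 1/10 s, in which the tool goes at most 50 mm and 8.59 degrees, less where a joint would pass 70% of its speed; a pose out of reach is approached as far as the arm can. A call with a number of a shift or a turn outside -1 to 1 is refused whole. A call with a gripper value outside its range is refused whole. The fingers move at their own pace and stop on an object; "squeeze" is the grip in N (left out, the last holds). Time passes only in rows, so rows that do not move let the fingers close, or fill a call up. It gives the time, the measured TCP pose, the force and the opening at its end, in the units of the state.
- status.get_obs(): the state, without advancing time (a new reading comes with each control period).
- eyes.camera(name): name is "scene" or "top" or "wrist"; returns (picture, depth): 420x560x3 uint8, red, green, blue; 420x560 float32, m along the optical axis (not along the pixel's ray), 0 where there is no reading.
- eyes.camera_info(name): a dict with "K" (3x3 intrinsics, pixels), "R" (3x3) and "t" (3): a world point X has camera coordinates R X + t. Camera axes: x right, y down, z forward; pixel columns grow to the right and rows downward; lengths in m; the calibration is good to about 2 mm. A picture is of the moment at which its call begins: read the wrist's pose just before it. camera_info takes no time and is no camera call; for the wrist camera it gives the pose at the moment of the call.
- robot.hand_in(): hands the job in, once; it reports no verdict.
The state is a dict: "time": time; "q": joint angles; "joint_velocities": joint speeds; "joint_torque": joint torques, N m; "position": TCP position; "tool_rot": TCP orientation; "ft_force": force on the tool from outside, world axes, zero at the start; "moment": the same for the moment, N m; "grip_width": finger opening in m.
Only numpy, scipy, OpenCV 4.12 (cv2) and the standard library are available. Lean on these libraries where they do the work, as an engineer would, in place of code of your own. Each camera call takes 0.05 s, during which the arm holds its last target.

## Working session

There is one attempt and no reset: what is moved stays moved. The work goes in short steps, Python scripts to look and compute and a tool call to move; the robot and the scene stay as the last step left them, time stands still between calls to the robot, and variables do not carry over. Pictures are saved under pics/ and viewed, and the job is handed in when it is done.

Besides the shell and the picture viewer there is one more tool, called after ">>>" as name(argument=value, ...), one argument or row to a line, values as JSON. step_arm: Moves the arm, as the interface text tells. Its arguments: {"type":"object","properties":{"steps":{"type":"array"},"squeeze":{"type":"number"}},"required":["steps"]}

```bash
mkdir -p pics; ls
python3 - <<'E'
from rig import status, eyes
import cv2, numpy as np
o=status.get_obs(); print({k:np.round(v,4).tolist() for k,v in o.items()})
for n in ("scene","top"):
    im,d=eyes.camera(n); cv2.imwrite(f"pics/{n}0.png",im[:,:,::-1]); np.save(f"{n}_d.npy",d); np.save(f"{n}_i.npy",im)
    c=eyes.camera_info(n); np.savez(n+"_c.npz",**c); print(n,c)
E
```

```text
pics
{'time': 0.0, 'q': [-1.3695, 0.5284, 1.4339, 0.0, 1.1814, -0.1785], 'joint_velocities': [0.0014, -0.0001, -0.0021, 0.0006, -0.0001, -0.0003], 'joint_torque': [-0.0007, -44.0048, -17.6592, 0.0634, 0.0583, -0.0002], 'position': [0.2317, -0.5801, 0.4038], 'tool_rot': [0.8279, -0.5609, -0.0008, -0.0008], 'ft_force': [-0.0548, 0.1749, 0.5453], 'moment': [-0.0535, 0.0414, -0.003], 'grip_width': 0.0871}
scene {'K': array([[396.01694945,   0.        , 283.73316485],
       [  0.        , 396.01694945, 210.75570146],
       [  0.        ,   0.        ,   1.        ]]), 'R': array([[-0.46925806,  0.88293236, -0.01507703],
       [ 0.68132235,  0.35113969, -0.64226223],
       [-0.56177996, -0.31165905, -0.76633668]]), 't': array([ 0.26659074, -0.30841106,  1.3259778 ])}
top {'K': array([[477.38522388,   0.        , 274.57613899],
       [  0.        , 477.38522388, 205.12186156],
       [  0.        ,   0.        ,   1.        ]]), 'R': array([[-0.02351724, -0.99933773, -0.02776779],
       [-0.99678734,  0.0255663 , -0.0759036 ],
       [ 0.07656325,  0.02589354, -0.99672845]]), 't': array([0.02320356, 0.5344307 , 1.15612275])}
```

View pics/scene0.png

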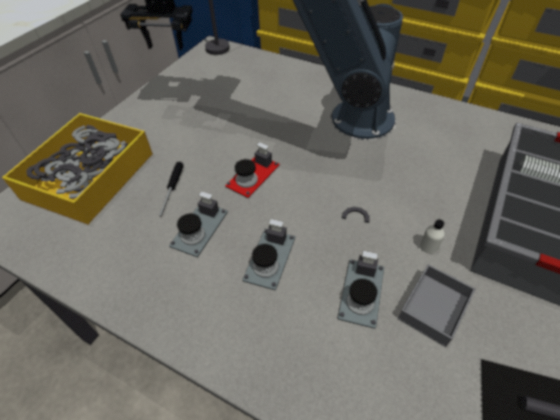

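View pics/top0.png

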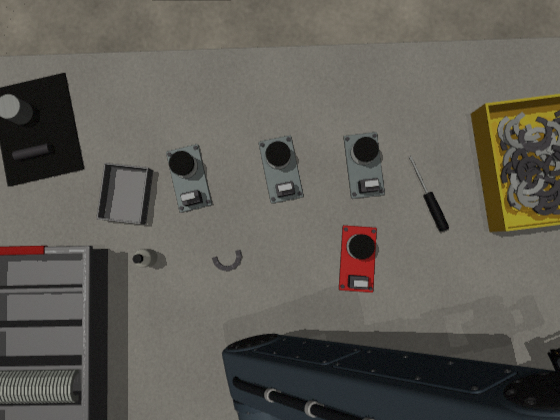

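The scene shows three grey mounts, seen in the top view around (190,177), (280,168) and (364,165). There is also the red decoy at (358,258) and the loose things. I'll enlarge the mounts.

```bash
python3 - <<'E'
import cv2
im=cv2.imread("pics/top0.png")
c=im[120:225,150:400]; cv2.imwrite("pics/crop0.png",cv2.resize(c,None,fx=3.2,fy=3.2,interpolation=cv2.INTER_CUBIC))
E
cat > h.py <<'E'
import numpy as np
def load(n):
    z=np.load(n+"_c.npz"); return z["K"],z["R"],z["t"]
def ray(n,u,v,h):
    K,R,t=load(n); d=R.T@np.linalg.solve(K,[u,v,1.]); c=-R.T@t
    return c+d*(h-c[2])/d[2]
def proj(n,X):
    K,R,t=load(n); p=K@(R@np.array(X)+t); return p[:2]/p[2]
E
```

```text
(no output)
```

View pics/crop0.png

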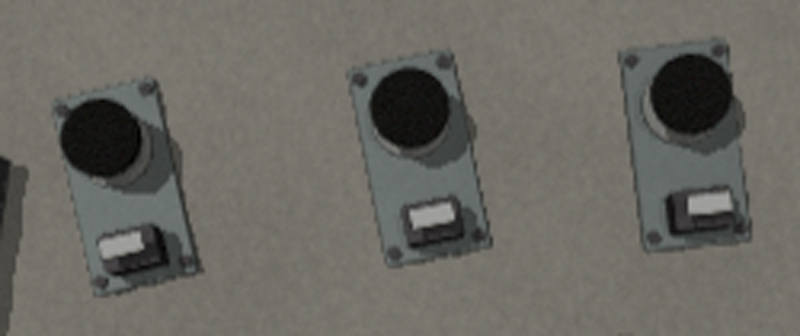

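In the crop, the pad and tag cap centres read as: left (101,138) and (122,246), middle (410,108) and (433,217), right (691,94) and (710,204).

Run:
```python
from h import *
import cv2
f=lambda p:(p[0]/3.2+150-.35,p[1]/3.2+120-.35)
M={'L':[(101,138),(122,246),(53,100),(155,80),(202,270),(98,296)],
'M':[(410,108),(433,217),(348,70),(452,50),(492,247),(390,267)],
'R':[(691,94),(710,204),(619,49),(726,39),(751,241),(644,252)]}
for k,v in M.items():
    pad=ray('top',*f(v[0]),.066); tag=ray('top',*f(v[1]),.078)
    cs=np.array([ray('top',*f(p),.01) for p in v[2:]])
    c=cs.mean(0); ax=((cs[0]+cs[1])-(cs[2]+cs[3]))[:2]/2; 
    yaw=np.arctan2(ax[1],ax[0]); u=ax/np.linalg.norm(ax)
    d=(pad-tag)[:2]
    print(k,'pad',pad.round(4),'tag',tag.round(4),'d',np.linalg.norm(d).round(4),np.degrees(np.arctan2(d[1],d[0])).round(2),'| plate',c.round(4),np.degrees(yaw).round(2),np.linalg.norm(ax).round(4),'pad',(c[:2]+.03*u).round(4),'tag',(c[:2]-.055*u).round(4))
im=cv2.imread("pics/scene0.png"); cv2.imwrite("pics/crop1.png",cv2.resize(im[130:330,150:400],None,fx=3,fy=3,interpolation=cv2.INTER_CUBIC))
for k,(u,v) in {'bottle':(143,259),'bottle2':(440,225)}.items(): pass
```

```text
L pad [0.639  0.2305 0.066 ] tag [0.556  0.2129 0.078 ] d 0.0848 11.95 | plate [0.61   0.2229 0.01  ] 12.76 0.1574 pad [0.6393 0.2295] tag [0.5564 0.2107]
M pad [ 0.655  -0.0017  0.066 ] tag [ 0.5714 -0.0168  0.078 ] d 0.085 10.26 | plate [ 0.6258 -0.0079  0.01  ] 10.24 0.1587 pad [ 0.6553 -0.0026] tag [ 0.5716 -0.0177]
R pad [ 0.6596 -0.2107  0.066 ] tag [ 0.5756 -0.2194  0.078 ] d 0.0845 5.92 | plate [ 0.6305 -0.2139  0.01  ] 4.79 0.1601 pad [ 0.6604 -0.2114] tag [ 0.5757 -0.2185]
```

View pics/crop1.png

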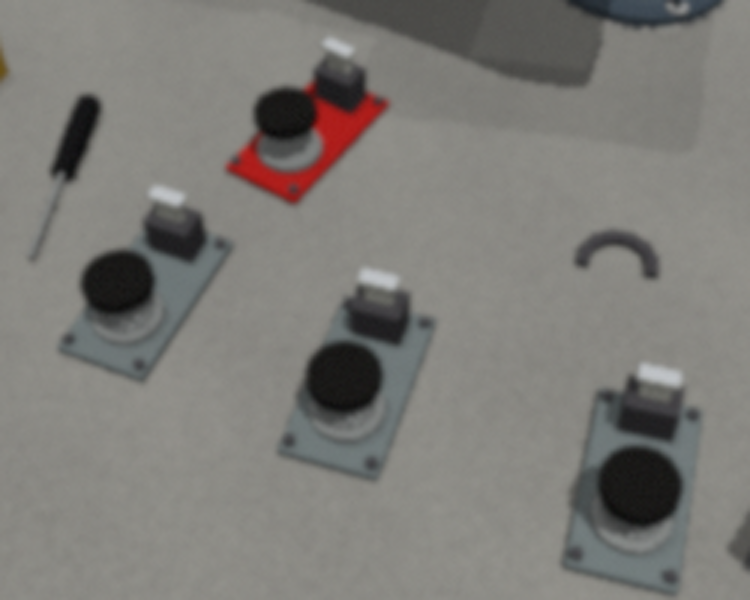

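```bash
cat >> h.py <<'E'
def plan(tip):
    from rig import status
    from scipy.spatial.transform import Rotation as Ro
    o=status.get_obs(); R=Ro.from_quat(o["tool_rot"]).as_matrix()
    tcp=np.array(tip)+[0,0,.182]
    s=R.T@(tcp-o["position"])
    print('t',round(float(o["time"]),2),'tip now',(np.array(o["position"])-[0,0,.182]).round(4),'R',R.round(4).tolist()); print('units of 25mm:',(s/.025).round(3),'F',np.round(o["ft_force"],2))
    # rotvec (tool) to point straight down
    z=R.T@np.array([0,0,-1.]); print('tilt err deg',np.degrees(np.cross([0,0,1],z)).round(3))
E
python3 -c "
from h import *
plan([.660,-.211,.100])"
```

```text
t 0.1 tip now [ 0.2317 -0.5802  0.2219] R [[0.3708, -0.9287, -0.0004], [-0.9287, -0.3708, 0.0019], [-0.0019, -0.0003, -1.0]]
units of 25mm: [ -7.352 -21.385   4.896] F [-0.37 -1.33  0.37]
tilt err deg [-0.019  0.109  0.   ]
```

>>> step_arm(
  steps=[
    [1,-0.34,-1,0,0,0,0],
    [1,-0.34,-1,0,0,0,0],
    [1,-0.34,-1,0,0,0,0],
    [1,-0.34,-1,0,0,0,0],
    [1,-0.34,-1,0,0,0,0],
    [1,-0.34,-1,0,0,0,0],
    [1,-0.34,-1,0,0,0,0],
    [1,-0.34,-1,0,0,0,0],
    [1,-0.34,-1,0,0,0,0],
    [1,-0.34,-1,0,0,0,0],
  ],
  squeeze=10,
)

```text
time: 1.1
position: [0.433, -0.4079, 0.4043]
tool_rot: [0.828, -0.561, -0.001, -0.0]
ft_force: [0.4, -0.7, -0.5]
grip_width: 0.015
```

>>> step_arm(
  steps=[
    [1,-0.34,-1,0,0,0,0],
    [1,-0.34,-1,0,0,0,0],
    [1,-0.34,-1,0,0,0,0],
    [1,-0.34,-1,0,0,0,0],
    [1,-0.34,-1,0,0,0,0],
    [1,-0.34,-1,0,0,0,0],
    [1,-0.34,-1,0,0,0,0],
    [1,-0.34,-1,0,0,0,0],
    [1,-0.34,-1,0,0,0,0],
    [1,-0.34,-0.6,0,0,0,0],
  ],
)

```text
time: 2.1
position: [0.6249, -0.2396, 0.4041]
tool_rot: [0.828, -0.56, -0.0, -0.0]
ft_force: [0.1, 0.9, 0.2]
grip_width: 0.0004
```

```bash
python3 -c "
from h import *
plan([.660,-.211,.080])"
```

```text
t 2.1 tip now [ 0.6249 -0.2396  0.2221] R [[0.3717, -0.9283, -0.0003], [-0.9283, -0.3717, 0.0005], [-0.0006, 0.0001, -1.0]]
units of 25mm: [-0.538 -1.728  5.685] F [0.1  0.92 0.21]
tilt err deg [ 0.003  0.034 -0.   ]
```

>>> step_arm(
  steps=[
    [1,-0.27,-0.86,0.3,0,0,0],
    [1,-0.27,-0.86,0.6,0,0,0],
    [1,0,0,0.8,0,0,0],
    [1,0,0,0.8,0,0,0],
    [1,0,0,0.8,0,0,0],
    [1,0,0,0.8,0,0,0],
    [1,0,0,0.8,0,0,0],
    [1,0,0,0.6,0,0,0],
    [1,0,0,0.2,0,0,0],
    [1,0,0,0,0,0,0],
  ],
)

```text
time: 3.1
position: [0.6584, -0.2124, 0.2613]
tool_rot: [0.828, -0.561, -0.001, 0.0]
ft_force: [0.4, -0.1, 0.4]
grip_width: 0.0003
```

```bash
cat >> h.py <<'E'
def look(n,name,crop=None):
    from rig import eyes
    import cv2
    c=eyes.camera_info(n); im,d=eyes.camera(n); np.savez(n+"_c.npz",**c); np.save(n+"_d.npy",d)
    im=im[:,:,::-1]
    if crop: r0,r1,c0,c1,s=crop; im=cv2.resize(im[r0:r1,c0:c1],None,fx=s,fy=s,interpolation=cv2.INTER_CUBIC)
    cv2.imwrite(f"pics/{name}.png",im)
E
python3 -c "
from h import *
plan([.660,-.211,.066])
look('wrist','w1'); look('scene','s1',(180,290,150,290,5))
plan([.660,-.211,.066])"
```

```text
t 3.1 tip now [ 0.6584 -0.2124  0.0793] R [[0.3706, -0.9288, -0.0017], [-0.9288, -0.3706, 0.0008], [-0.0014, 0.0013, -1.0]]
units of 25mm: [-0.027 -0.079  0.534] F [ 0.44 -0.06  0.37]
tilt err deg [ 0.074  0.079 -0.   ]
t 3.2 tip now [ 0.6591 -0.2126  0.0811] R [[0.3707, -0.9287, 0.0014], [-0.9287, -0.3707, -0.0007], [0.0012, -0.001, -1.0]]
units of 25mm: [-0.046 -0.058  0.603] F [ 0.06 -0.38  0.19]
tilt err deg [-0.058 -0.067  0.   ]
```

View pics/w1.png

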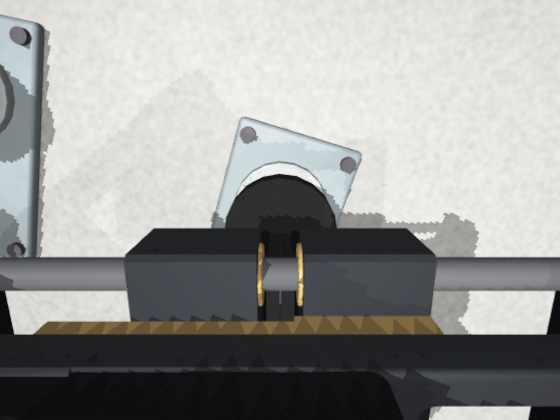

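View pics/s1.png

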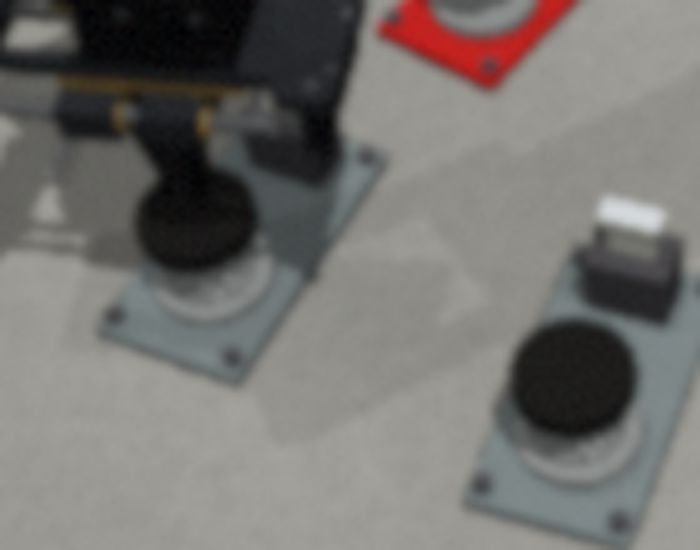

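The wrist view shows the closed fingers over the black disc, at about (280,215), and the scene view agrees. I'll press about 4 mm, then about 8 mm.

>>> step_arm(
  steps=[
    [1,0,0,0.2,0,0,0],
    [1,0,0,0.2,0,0,0],
    [1,0,0,0.16,0,0,0],
    [1,0,0,0.08,0,0,0],
    [1,0,0,0.08,0,0,0],
    [1,0,0,0,0,0,0],
    [1,0,0,0,0,0,0],
    [1,0,0,0,0,0,0],
    [1,0,0,0,0,0,0],
    [1,0,0,0,0,0,0],
  ],
)

```text
time: 4.2
position: [0.6587, -0.2124, 0.2444]
tool_rot: [0.828, -0.561, 0.0, -0.0]
ft_force: [-1.0, 0.8, 3.5]
grip_width: 0.0002
```

```bash
cat >> h.py <<'E'
def feel(n=5):
    from rig import status,eyes
    P=[];F=[]
    for i in range(n):
        o=status.get_obs(); P.append(o["position"]); F.append(o["ft_force"]); eyes.camera("scene")
    print('tip',(np.mean(P,0)-[0,0,.182]).round(4),'sd',np.std(P,0).round(4)[2],'F',np.mean(F,0).round(2),'sd',np.std(F,0).round(2)[2],'t',round(float(o["time"]),2))
E
python3 -c "
from h import *
feel()"
```

```text
tip [ 0.6587 -0.2124  0.0623] sd 0.0 F [-0.85  0.39  3.34] sd 0.26 t 4.4
```

>>> step_arm(
  steps=[
    [1,0,0,0.08,0,0,0],
    [1,0,0,0.08,0,0,0],
    [1,0,0,0.08,0,0,0],
    [1,0,0,0,0,0,0],
    [1,0,0,0,0,0,0],
    [1,0,0,0,0,0,0],
    [1,0,0,0,0,0,0],
    [1,0,0,0,0,0,0],
    [1,0,0,0,0,0,0],
    [1,0,0,0,0,0,0],
  ],
)

```text
time: 5.45
position: [0.6588, -0.2124, 0.2385]
tool_rot: [0.828, -0.561, 0.0, -0.0]
ft_force: [-1.2, 0.1, 6.1]
grip_width: 0.0003
```

```bash
python3 -c "
from h import *
feel()"
```

```text
tip [ 0.6587 -0.2124  0.0565] sd 0.0 F [-1.42  0.6   6.04] sd 0.27 t 5.65
```

The slope is about 0.47 N/mm, which is soft. I'll check the other two at the same depths. First lift clear, then go to the middle pad.

>>> step_arm(
  steps=[
    [1,0,0,-0.2,0,0,0],
    [1,0,0,-0.4,0,0,0],
    [1,0,0,-0.6,0,0,0],
    [1,0,0,-0.6,0,0,0],
    [1,0,0,-0.4,0,0,0],
    [1,-0.8,-0.3,0,0,0,0],
    [1,-0.8,-0.3,0,0,0,0],
    [1,-0.8,-0.3,0,0,0,0],
    [1,-0.8,-0.3,0,0,0,0],
    [1,-0.8,-0.3,0,0,0,0],
  ],
)

```text
time: 6.7
position: [0.6561, -0.1028, 0.2926]
tool_rot: [0.828, -0.56, -0.001, 0.0]
ft_force: [-0.4, -1.1, 1.0]
grip_width: 0.0001
```

```bash
python3 -c "
from h import *
plan([.655,-.002,.080])"
```

```text
t 6.7 tip now [ 0.6561 -0.1028  0.1106] R [[0.372, -0.9282, -0.0015], [-0.9282, -0.372, 0.0007], [-0.0012, 0.0012, -1.0]]
units of 25mm: [-3.756 -1.461  1.227] F [-0.43 -1.05  0.98]
tilt err deg [ 0.067  0.068 -0.   ]
```

>>> step_arm(
  steps=[
    [1,-0.8,-0.3,0,0,0,0],
    [1,-0.8,-0.3,0,0,0,0],
    [1,-0.8,-0.3,0,0,0,0],
    [1,-0.8,-0.3,0,0,0,0],
    [1,-0.55,-0.26,0,0,0,0],
    [1,0,0,0.3,0,0,0],
    [1,0,0,0.6,0,0,0],
    [1,0,0,0.3,0,0,0],
    [1,0,0,0,0,0,0],
    [1,0,0,0,0,0,0],
  ],
)

```text
time: 7.7
position: [0.6556, -0.006, 0.2624]
tool_rot: [0.827, -0.561, -0.001, 0.0]
ft_force: [1.2, -0.1, 0.3]
grip_width: 0.0004
```

```bash
python3 -c "
from h import *
plan([.655,-.002,.0623]);feel(3);plan([.655,-.002,.0623])"
```

```text
t 7.7 tip now [ 0.6556 -0.006   0.0804] R [[0.3694, -0.9293, -0.0012], [-0.9293, -0.3694, 0.0001], [-0.0005, 0.001, -1.0]]
units of 25mm: [-0.157 -0.038  0.726] F [ 1.17 -0.07  0.26]
tilt err deg [ 0.059  0.031 -0.   ]
tip [ 0.6557 -0.0059  0.0809] sd 0.0004 F [ 1.05 -0.21 -0.19] sd 0.33 t 7.8
t 7.85 tip now [ 0.6559 -0.0056  0.0816] R [[0.37, -0.929, 0.0009], [-0.929, -0.37, -0.0002], [0.0005, -0.0008, -1.0]]
units of 25mm: [-0.148 -0.021  0.772] F [-0.55 -1.    0.14]
tilt err deg [-0.043 -0.028  0.   ]
```

>>> step_arm(
  steps=[
    [1,-0.15,0,0.2,0,0,0],
    [1,0,0,0.2,0,0,0],
    [1,0,0,0.16,0,0,0],
    [1,0,0,0.1,0,0,0],
    [1,0,0,0.08,0,0,0],
    [1,0,0,0,0,0,0],
    [1,0,0,0,0,0,0],
    [1,0,0,0,0,0,0],
    [1,0,0,0,0,0,0],
    [1,0,0,0,0,0,0],
  ],
)

```text
time: 8.85
position: [0.654, -0.0014, 0.2455]
tool_rot: [0.828, -0.561, -0.0, 0.0]
ft_force: [-1.4, 0.2, 6.0]
grip_width: 0.0005
```

```bash
python3 -c "
from h import *
feel()"
```

```text
tip [ 0.654  -0.0013  0.0635] sd 0.0 F [-2.02  0.39  5.63] sd 0.29 t 9.05
```

>>> step_arm(
  steps=[
    [1,0,0,0.08,0,0,0],
    [1,0,0,0.08,0,0,0],
    [1,0,0,0.08,0,0,0],
    [1,0,0,0,0,0,0],
    [1,0,0,0,0,0,0],
    [1,0,0,0,0,0,0],
    [1,0,0,0,0,0,0],
    [1,0,0,0,0,0,0],
    [1,0,0,0,0,0,0],
    [1,0,0,0,0,0,0],
  ],
)

```text
time: 10.1
position: [0.654, -0.0014, 0.2409]
tool_rot: [0.828, -0.561, -0.0, 0.0]
ft_force: [-3.5, 1.9, 12.3]
grip_width: 0.0009
```

```bash
python3 -c "
from h import *
feel()"
```

```text
tip [ 0.654  -0.0013  0.0588] sd 0.0 F [-3.85  0.86 11.99] sd 0.18 t 10.3
```

>>> step_arm(
  steps=[
    [1,0,0,-0.2,0,0,0],
    [1,0,0,-0.4,0,0,0],
    [1,0,0,-0.6,0,0,0],
    [1,0,0,-0.6,0,0,0],
    [1,0,0,-0.3,0,0,0],
    [1,-0.8,-0.26,0,0,0,0],
    [1,-0.8,-0.26,0,0,0,0],
    [1,-0.8,-0.26,0,0,0,0],
    [1,-0.8,-0.26,0,0,0,0],
    [1,-0.8,-0.26,0,0,0,0],
  ],
)

```text
time: 11.35
position: [0.6473, 0.1041, 0.2916]
tool_rot: [0.828, -0.561, 0.0, -0.0]
ft_force: [0.6, 0.3, -0.7]
grip_width: 0.0002
```

>>> step_arm(
  steps=[
    [1,-0.8,-0.26,0,0,0,0],
    [1,-0.8,-0.26,0,0,0,0],
    [1,-0.8,-0.26,0,0,0,0],
    [1,-0.8,-0.26,0,0,0,0],
    [1,-0.8,-0.26,0,0,0,0],
    [1,-0.8,-0.26,0,0,0,0],
    [1,0,-0.03,0.3,0,0,0],
    [1,0,0,0.6,0,0,0],
    [1,0,0,0.2,0,0,0],
    [1,0,0,0,0,0,0],
  ],
)

```text
time: 12.35
position: [0.6393, 0.2283, 0.2616]
tool_rot: [0.827, -0.561, -0.001, 0.002]
ft_force: [-0.2, -0.7, -0.2]
grip_width: 0.0004
```

```bash
python3 -c "
from h import *
plan([.639,.2305,.0623]);feel(3);plan([.639,.2305,.0623])
from rig import status; print(status.get_obs()['q'])"
```

```text
t 12.35 tip now [0.6393 0.2283 0.0796] R [[0.3695, -0.9292, -0.0041], [-0.9292, -0.3695, -0.001], [-0.0006, 0.0042, -1.0]]
units of 25mm: [-0.086 -0.025  0.693] F [-0.19 -0.73 -0.15]
tilt err deg [ 0.241  0.036 -0.   ]
tip [0.6396 0.2284 0.0804] sd 0.0006 F [ 0.22 -0.28 -0.5 ] sd 0.43 t 12.45
t 12.5 tip now [0.6401 0.2288 0.0817] R [[0.3697, -0.9291, 0.0001], [-0.9291, -0.3697, -0.0001], [0.0001, -0.0, -1.0]]
units of 25mm: [-0.081  0.015  0.776] F [ 0.21 -0.01  0.31]
tilt err deg [-0.001 -0.004  0.   ]
[ 1.79227701e-01  7.64822336e-01  1.39118374e+00 -8.55035458e-05
  9.85548387e-01  1.37138123e+00]
```

>>> step_arm(
  steps=[
    [1,0,0,0.2,0,0,0],
    [1,0,0,0.2,0,0,0],
    [1,0,0,0.16,0,0,0],
    [1,0,0,0.1,0,0,0],
    [1,0,0,0.1,0,0,0],
    [1,0,0,0,0,0,0],
    [1,0,0,0,0,0,0],
    [1,0,0,0,0,0,0],
    [1,0,0,0,0,0,0],
    [1,0,0,0,0,0,0],
  ],
)

```text
time: 13.5
position: [0.6396, 0.2295, 0.2449]
tool_rot: [0.828, -0.561, -0.0, 0.0]
ft_force: [-2.4, -1.4, 4.4]
grip_width: 0.0003
```

```bash
python3 -c "
from h import *
feel()"
```

```text
tip [0.6396 0.2295 0.0628] sd 0.0001 F [-2.29 -1.48  5.02] sd 0.84 t 13.7
```

>>> step_arm(
  steps=[
    [1,0,0,0.08,0,0,0],
    [1,0,0,0.08,0,0,0],
    [1,0,0,0.08,0,0,0],
    [1,0,0,0,0,0,0],
    [1,0,0,0,0,0,0],
    [1,0,0,0,0,0,0],
    [1,0,0,0,0,0,0],
    [1,0,0,0,0,0,0],
    [1,0,0,0,0,0,0],
    [1,0,0,0,0,0,0],
  ],
)

```text
time: 14.75
position: [0.6396, 0.2295, 0.2397]
tool_rot: [0.828, -0.561, -0.0, 0.0]
ft_force: [-5.1, -2.7, 8.9]
grip_width: 0.0003
```

```bash
python3 -c "
from h import *
feel()"
```

```text
tip [0.6397 0.2295 0.0577] sd 0.0 F [-3.94 -2.02  9.3 ] sd 0.29 t 14.95
```

The springs came out at R 0.47, L 0.84 and M 1.35 N/mm, so the right mount is the softest. I'll go to its tag.

>>> step_arm(
  steps=[
    [1,0,0,-0.2,0,0,0],
    [1,0,0,-0.5,0,0,0],
    [1,0,0,-0.8,0,0,0],
    [1,0,0,-0.8,0,0,0],
    [1,0,0,-0.3,0,0,0],
    [1,0.8,0.45,0,0,0,0],
    [1,0.8,0.45,0,0,0,0],
    [1,0.8,0.45,0,0,0,0],
    [1,0.8,0.45,0,0,0,0],
    [1,0.8,0.45,0,0,0,0],
  ],
)

```text
time: 16.0
position: [0.6245, 0.1151, 0.3031]
tool_rot: [0.828, -0.561, -0.0, -0.0]
ft_force: [-0.4, -0.1, 0.5]
grip_width: 0.0002
```

>>> step_arm(
  steps=[
    [1,0.8,0.45,0,0,0,0],
    [1,0.8,0.45,0,0,0,0],
    [1,0.8,0.45,0,0,0,0],
    [1,0.8,0.45,0,0,0,0],
    [1,0.8,0.45,0,0,0,0],
    [1,0.8,0.45,0,0,0,0],
    [1,0.8,0.45,0,0,0,0],
    [1,0.8,0.45,0,0,0,0],
    [1,0.8,0.45,0,0,0,0],
    [1,0.8,0.45,0,0,0,0],
  ],
)

```text
time: 17.0
position: [0.5942, -0.1125, 0.3032]
tool_rot: [0.828, -0.561, 0.0, -0.0]
ft_force: [0.7, 0.1, -0.6]
grip_width: 0.0006
```

```bash
python3 -c "
from h import *
plan([.5757,-.219,.09])"
```

```text
t 17.0 tip now [ 0.5942 -0.1125  0.1212] R [[0.3706, -0.9288, 0.0003], [-0.9288, -0.3706, 0.0002], [-0.0001, -0.0004, -1.0]]
units of 25mm: [3.682 2.267 1.246] F [ 0.67  0.08 -0.63]
tilt err deg [-0.021  0.007  0.   ]
```

>>> step_arm(
  steps=[
    [1,0.8,0.45,0,0,0,0],
    [1,0.8,0.45,0,0,0,0],
    [1,0.8,0.45,0,0,0,0],
    [1,0.8,0.45,0,0,0,0],
    [1,0.38,0.36,0,0,0,0],
    [1,0,0,0.3,0,0,0],
    [1,0,0,0.5,0,0,0],
    [1,0,0,0.3,0,0,0],
    [1,0,0,0.1,0,0,0],
    [1,0,0,0,0,0,0],
  ],
)

```text
time: 18.0
position: [0.5773, -0.2138, 0.2728]
tool_rot: [0.828, -0.56, -0.001, -0.0]
ft_force: [0.0, 0.5, -0.2]
grip_width: 0.0005
```

```bash
python3 -c "
from h import *
look('scene','s2',(150,270,150,290,5)); look('wrist','w2'); look('top','t2',(120,210,310,430,6)); feel(2); plan([.5757,-.219,.09])"
```

```text
tip [ 0.5776 -0.2145  0.0921] sd 0.0001 F [-0.    0.09  0.52] sd 0.06 t 18.2
t 18.25 tip now [ 0.5775 -0.2146  0.0922] R [[0.371, -0.9286, 0.0009], [-0.9286, -0.371, -0.0005], [0.0008, -0.0006, -1.0]]
units of 25mm: [0.134 0.133 0.088] F [-0.2   0.03  0.66]
tilt err deg [-0.037 -0.044  0.   ]
```

View pics/s2.png

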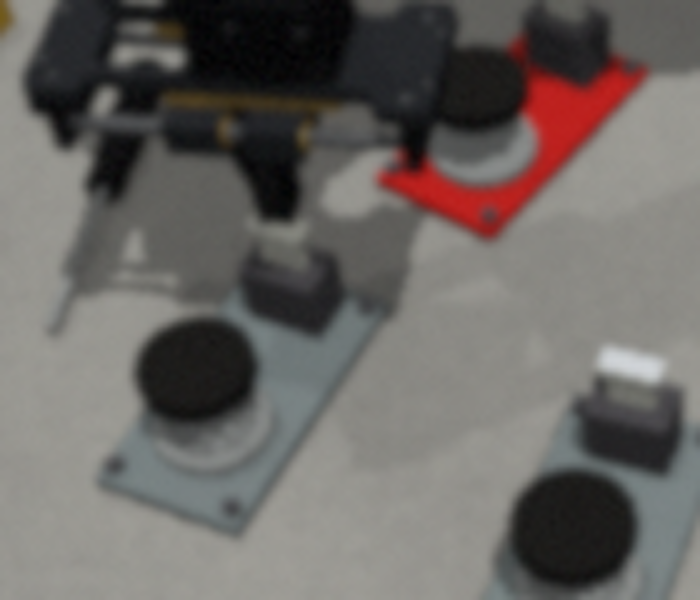

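View pics/w2.png

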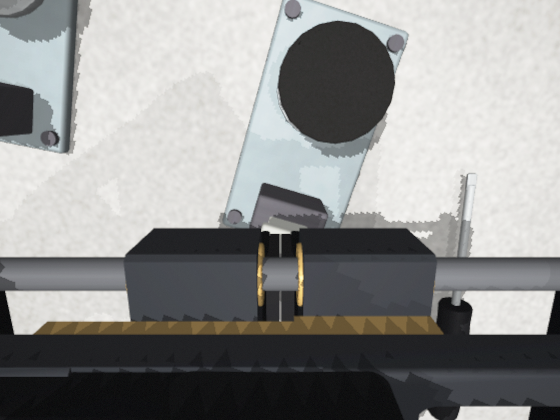

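The wrist view shows the R pad at about (337,82), with the white cap just ahead of the fingertips near (290,225). The scene view agrees. I'll cross-check the position with the wrist calibration.

```bash
python3 -c "
from h import *
print(ray('wrist',337,82,.066), proj('wrist',[.5757,-.219,.078]), proj('wrist',[.5776,-.2145,.0921]), ray('wrist',290,224,.078))
import cv2
im=cv2.imread('pics/w2.png'); cv2.imwrite('pics/w2c.png',cv2.resize(im[160:260,220:350],None,fx=5,fy=5,interpolation=cv2.INTER_CUBIC))"
```

```text
[ 0.66393668 -0.21134579  0.066     ] [285.92504327 247.64026437] [279.3785993  251.84839499] [ 0.58874105 -0.21601416  0.078     ]
```

View pics/w2c.png

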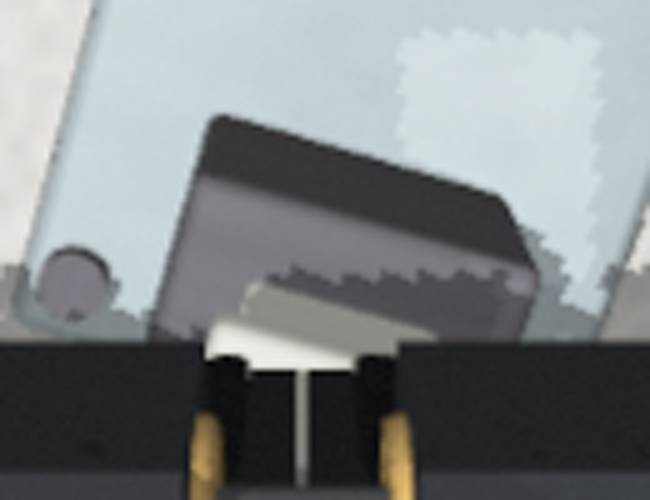

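```bash
python3 -c "
from h import *
a=np.radians(5.3); u=np.array([np.cos(a),np.sin(a),0]); v=np.array([-np.sin(a),np.cos(a),0])
T=np.array([.5757,-.219,.078])
for s in (1,-1): print((T+.007*u+s*.016*v).round(4), proj('wrist',T+.007*u+s*.016*v))
print(ray('wrist',262.4,224.4,.078), ray('wrist',265+.0,230,.078))"
```

```text
[ 0.5812 -0.2024  0.078 ] [260.58497584 227.54959004]
[ 0.5841 -0.2343  0.078 ] [318.56414664 243.83194004]
[ 0.58316499 -0.2026807   0.078     ] [ 0.58078988 -0.20506387  0.078     ]
```

The calibration agrees within 2 mm. Now press down on the tag, slightly short of its stop, and check.

>>> step_arm(
  steps=[
    [1,0.15,0.1,0,0,0,0],
    [1,0,0,0.2,0,0,0],
    [1,0,0,0.2,0,0,0],
    [1,0,0,0.2,0,0,0],
    [1,0,0,0.2,0,0,0],
    [1,0,0,0.2,0,0,0],
    [1,0,0,0.2,0,0,0],
    [1,0,0,0.1,0,0,0],
    [1,0,0,0,0,0,0],
    [1,0,0,0,0,0,0],
  ],
)

```text
time: 19.25
position: [0.5763, -0.2192, 0.2424]
tool_rot: [0.828, -0.561, 0.0, 0.0]
ft_force: [-2.3, 0.6, 10.0]
grip_width: 0.0004
```

```bash
python3 -c "
from h import *
feel(3)"
```

```text
tip [ 0.5763 -0.2192  0.0604] sd 0.0 F [-2.8   0.22 10.58] sd 0.48 t 19.35
```

The tip is at 0.0604 with 10.6 N, so the tag is on its stop. I'll add a small extra push to confirm, then lift off.

>>> step_arm(
  steps=[
    [1,0,0,0.06,0,0,0],
    [1,0,0,0,0,0,0],
    [1,0,0,0,0,0,0],
    [1,0,0,-0.2,0,0,0],
    [1,0,0,-0.4,0,0,0],
    [1,0,0,-0.8,0,0,0],
    [1,0,0,-0.8,0,0,0],
    [1,0,0,-0.8,0,0,0],
    [1,0,0,-0.8,0,0,0],
    [1,0,0,-0.8,0,0,0],
  ],
)

```text
time: 20.4
position: [0.5764, -0.219, 0.3553]
tool_rot: [0.828, -0.561, -0.0, -0.0]
ft_force: [0.6, -0.1, -0.2]
grip_width: -0.0001
```

>>> step_arm(
  steps=[
    [1,0,0,-0.8,0,0,0],
    [1,0,0.8,-0.8,0,0,0],
    [1,0,0.8,0,0,0,0],
    [1,0,0.8,0,0,0,0],
    [1,0,0.8,0,0,0,0],
    [1,0,0.8,0,0,0,0],
    [1,0,0.8,0,0,0,0],
    [1,0,0.4,0,0,0,0],
    [1,0,0,0,0,0,0],
    [1,0,0,0,0,0,0],
  ],
)

```text
time: 21.4
position: [0.4561, -0.2674, 0.3948]
tool_rot: [0.828, -0.561, 0.0, -0.0]
ft_force: [-0.7, 0.2, -0.1]
grip_width: 0.0002
```

```bash
python3 -c "
from h import *
look('scene','s3',(130,320,110,410,2.6)); look('top','t3'); feel(2)"
```

```text
tip [ 0.4563 -0.2672  0.2128] sd 0.0 F [-0.38 -0.03 -0.17] sd 0.36 t 21.55
```

View pics/s3.png

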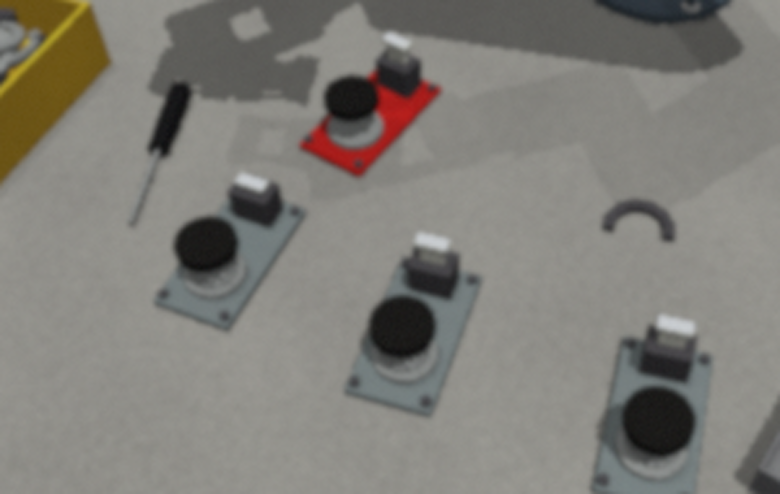

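View pics/t3.png

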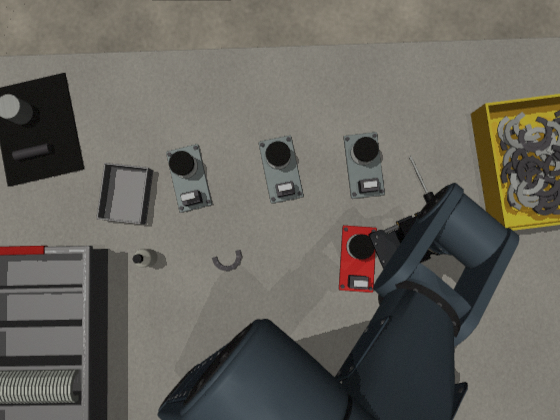

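The right mount's tag cap at (251,183) now sits down on its block. The other two tags at (432,242) and (675,325) stand up, all pads are up, and the loose things have not moved. The gripper is clear, so I'm handing in.

```bash
python3 -c "
from rig import robot
print(robot.hand_in())"
```

```text
the job is handed in; nothing more can be done
None
```

I pressed all three grey pads, found the right-hand mount (y ≈ -0.21 m) to be the softest, and pushed its tag down onto its stop. The job was handed in at about 21.6 s; no verdict is reported.

| Mount | Measured stiffness |
|---|---|
| Right | about 0.47 N/mm |
| Left | about 0.84 N/mm |
| Middle | about 1.35 N/mm |

- **Tag push:** the fingertips stopped at 60.4 mm with about 10.6 N, well above the 3 N friction, so the tag was fully down.
- **Last pictures:** that tag is down, the other two tags are up, all pads look back up, and the loose things look unmoved by eye. The gripper is clear, with the wrist force near zero.
- **Disagreements:** no check failed. Camera and arm positions agreed to about 2–4 mm.

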